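# Lock up a printing block with the spacer that fits

## Robot

A 7-joint arm with a two-finger parallel gripper is mounted at the origin on a cart in front of the work surface, level with it; the furniture and walls round the work are solid. World frame = base frame: x ahead of the robot, y to its left, z up, the work surface at z = 0. Lengths are in m, angles in degrees, forces in N, time in s.
With the tool pointing down it reaches from about 0.4 to 0.875 m from the base axis. Payload 6.5 kg.
Tool frame: the origin (TCP) lies between the finger pads; the fingertips stand 25 mm ahead of it and the grasp point (between the pads) lies 6 mm ahead of it; z points along the fingers, y is the line along which they close (so a half turn about z gives the same grasp; the last joint's range is limited). The gripper opens to 88 mm and grips with 3 to 60 N. Pads are 18 mm wide; open, the fingers measure 123 mm over their backs; the gripper's body (75 mm by 187 mm) begins 45 mm behind the grasp point.
Start: joints at [70.577, 30.733, -0.252, 88.115, 0.149, 61.152, -4.079], TCP at [0.175, -0.626, 0.264] pointing down, gripper open.
Joint ranges: [-154.64, 154.64], [-21.42, 123.67], [-72.66, 72.17], [13.99, 137.28], [-74.86, 254.86], [10.95, 109.41], [-158.01, 158.01]. Speed limits (degrees/s): [136.94, 136.94, 180, 180, 180, 180, 180].

## Interface

Orientations are given as a 3x3 rotation matrix whose columns are the frame's x, y, z axes.
In Python, from cell import arm gives the robot as it stands.
- The arm moves only by the tool move_arm, never from a script. Its argument "plan" is a list that holds one entry, the list of rows, each a list of 7 numbers: the finger opening in mm, from 0 to 88.1, then the shift along the world's x, y, z in mm, then the turn, a rotation vector about the world's x, y, z in degrees. A call has 1 to 8 rows; each row shifts and turns the commanded pose from where the row before left it; what a row does not reach is not made up. A row lasts 1/12 s, in which the tool goes at most 41.7 mm and 7.16 degrees, less where a joint would pass 70% of its speed; a pose out of reach is approached as far as the arm can. A call is refused whole if a number of a shift passes 41.7 or a number of a turn 7.16, either way. A call with a gripper value outside its range is refused whole. The fingers move at their own pace and stop on an object; "newtons" is the grip in N (left out, the last holds). Time passes only in rows, so rows that do not move let the fingers close. It gives the time, the measured TCP pose, the force, the opening and the grip force at its end, in the units of the state.
- arm.read_state(): the state, without advancing time (a new reading comes with each control period).
- arm.grab_frame(name): name is "side" or "top"; returns a dict with "color" (420x560x3 uint8, red, green, blue), "range_z" (420x560 float32, m along the optical axis (not along the pixel's ray), 0 where there is no reading), "fov_y" (degrees; the focal length in pixels is half the picture's height over the tangent of half this angle, whatever the lens; pixels are square), "cx", "cy" (the principal point, pixels), "dist" ([k1, k2, p1, p2, k3] as OpenCV has them; the pictures are not rectified), "position" and "attitude" of the camera in the world. Camera axes: x right, y down, z forward; pixel columns grow to the right and rows downward; lengths in m; the calibration is good to about 2 mm. A picture is of the moment at which its call begins.
- arm.job_done(): hands the job in; it is judged then, once.
The state is a dict: "t": time; "joint_pos": joint angles; "dq": joint speeds; "effort": joint torques, N m; "position": TCP position; "ee_rot": TCP orientation; "wrist_force": force on the tool from outside, world axes, zero at the start; "ft_torque": the same for the moment, N m; "opening": finger opening in m; "grip_force": force on a finger pad.
Only numpy, scipy, OpenCV 4.12 (cv2) and the standard library are available. Lean on these libraries where they do the work, as an engineer would, in place of code of your own. Each camera call takes 0.05 s, during which the arm holds its last target. There are 200 camera calls.

## Task

The printing block in the far bay of the sloping stand (the bay farthest from the robot) leaves a gap along the bay's far wall. By trying them, find the one of the three wooden spacers in the rack that fits this gap snugly (the thickest that slides in) and leave it there fully home, its shoulders flat on the bed. The other two must end up standing in the rack, any slot, and nothing else may be shoved about.

Things in the scene. Friction and masses are not known exactly. Their poses are not given: they have to be found in the camera images.
- deck: tilted bed (brown wood) of the fixed sloping stand, 92 x 198 mm, rising to the robot's left by 25 degrees. Origin: on its top surface, at the inner top edge of the far end wall (14 mm thick), mid-length, which is the far edge of the gap; x up the slope, y along the bed towards the robot, z out of the bed. Walls and blocks are flush with the top. The two nearer bays only store blocks.
- bay_center (a point): centre of the far bay, on the plane of the bed's top. The bay is 56.2 mm wide (y), 68 mm long (x), 26 mm deep. Its block leaves a gap along the bay's far wall, 26 mm deep, 1.2 mm wider than the blade of one of the spacers: 10.2, 13.2 or 16.2 mm; gap length 68 mm. Axes as the bed's.
- block_a: fixed printing block, grey lino on light wood, 67 mm long, 26 mm high, 40, 43 or 46 mm wide (it is not known which of the three is which). Origin: top of its near side, mid-length; it reaches from there away from the robot by its width. It lies against the near wall of one of the three bays; the one in the far bay is to be locked up.
- block_b: fixed printing block, grey lino on light wood, 67 mm long, 26 mm high, 40, 43 or 46 mm wide (it is not known which of the three is which). Origin: top of its near side, mid-length; it reaches from there away from the robot by its width. It lies against the near wall of one of the three bays; the one in the far bay is to be locked up.
- block_c: fixed printing block, grey lino on light wood, 67 mm long, 26 mm high, 40, 43 or 46 mm wide (it is not known which of the three is which). Origin: top of its near side, mid-length; it reaches from there away from the robot by its width. It lies against the near wall of one of the three bays; the one in the far bay is to be locked up.
- rack: fixed plywood rack flat on the table, 95 x 170 x 34 mm, with three open slots in a row going away from the robot, 65 mm long (along x) and 18 mm wide, at y = -62, 0 and 62 mm, right through. Origin: centre of its underside, z up. Each spacer stands in a slot, its shoulders on the rack's top (34 mm up).
- spacer_1_center (a point): loose wooden spacer, 54 mm tall: head 60 x 28 x 32 mm to grip, under it a blade 60 mm long, 9 mm thick, reaching 22 mm below the head, nose fully rounded. The head is 28 mm thick on all three: its shoulders stop the blade. One brass pin on top. Point: its centre, 27 mm above the nose, 5 mm above the shoulders; x along the 60 mm length, y across the thickness, z up.
- spacer_2_center (a point): loose wooden spacer, 54 mm tall: head 60 x 28 x 32 mm to grip, under it a blade 60 mm long, 12 mm thick, reaching 22 mm below the head, nose fully rounded. The head is 28 mm thick on all three: its shoulders stop the blade. Two brass pins on top. Point: its centre, 27 mm above the nose, 5 mm above the shoulders; x along the 60 mm length, y across the thickness, z up.
- spacer_3_center (a point): loose wooden spacer, 54 mm tall: head 60 x 28 x 32 mm to grip, under it a blade 60 mm long, 15 mm thick, reaching 22 mm below the head, nose fully rounded. The head is 28 mm thick on all three: its shoulders stop the blade. Three brass pins on top. Point: its centre, 27 mm above the nose, 5 mm above the shoulders; x along the 60 mm length, y across the thickness, z up.
- ink_jar: bystander: squat ink jar, 49 mm wide, 60 mm tall; origin under its centre
- black_tape: bystander: roll of black tape lying flat, 58 mm across, 19 mm high; origin under its centre
- eraser: bystander: eraser, 23 x 56 x 13 mm; origin under its centre
Mind the look-alikes: they are no part of the job. Leave any orange look-alike of the part that bears spacer_1_center alone.

How it is judged:
By the outcome, as a careful person would: the job done as asked, in the order asked, and still so for the second after the job is handed in, with the robot touching nothing.
It also fails if it takes over 58 s, if anything falls off the work surface, if the arm or the gripper's body presses on something with over 40 N, if the wrist force passes 120 N, or if a joint passes its speed limit or range.

## Working session

There is one attempt and no reset: what is moved stays moved. The work goes in short steps, Python scripts to look and compute and a tool call to move; the robot and the scene stay as the last step left them, time stands still between calls to the robot, and variables do not carry over. Pictures are saved under pics/ and viewed, at most 10 in all, crops included, and the job is handed in when it is done.

Besides the shell and the picture viewer there is one more tool, called after ">>>" as name(argument=value, ...) on one line, values as JSON. move_arm: Moves the arm, as the interface text tells. Its arguments: {"type":"object","properties":{"plan":{"type":"array","items":{"type":"array","items":{"type":"array","items":{"type":"number"}}}},"newtons":{"type":"number"}},"required":["plan"]}

```bash
mkdir -p pics; ls; cat > h.py <<'E'
import numpy as np,cv2
from cell import arm
def grab(n):
    f=arm.grab_frame(n); h=f["color"].shape[0]; F=h/2/np.tan(np.radians(f["fov_y"]/2))
    f["K"]=np.array([[F,0,f["cx"]],[0,F,f["cy"]],[0,0,1]]); f["D"]=np.array(f["dist"],float)
    f["R"]=np.array(f["attitude"]); f["p"]=np.array(f["position"]); return f
def cloud(f):
    h,w=f["range_z"].shape; u,v=np.meshgrid(np.arange(w),np.arange(h))
    n=cv2.undistortPoints(np.stack([u,v],-1).reshape(-1,1,2).astype(float),f["K"],f["D"]).reshape(h,w,2)
    z=f["range_z"][...,None]; P=np.concatenate([n*z,z],-1)@f["R"].T+f["p"]; P[f["range_z"]==0]=np.nan; return P
def proj(f,X):
    X=(np.atleast_2d(X)-f["p"])@f["R"]
    return cv2.projectPoints(X,np.zeros(3),np.zeros(3),f["K"],f["D"])[0][:,0]
def save(f,n,crop=None,s=1):
    im=f["color"][...,::-1]
    if crop: im=im[crop[1]:crop[3],crop[0]:crop[2]]
    cv2.imwrite("pics/"+n,cv2.resize(im,None,fx=s,fy=s,interpolation=cv2.INTER_CUBIC))
E
python3 - <<'E'
from h import *
for n in("top","side"):
    f=grab(n); save(f,n+"0.png",None,1.4); print(n,f["p"],f["R"],f["fov_y"],f["D"])
    np.save(n+"0.npy",cloud(f))
print(arm.read_state())
E
```

```text
pics
top [0.41703415 0.0102285  1.17362877] [[-0.02716245 -0.98460779  0.17265485]
 [-0.99941054  0.03037586  0.01599653]
 [-0.02099484 -0.17211857 -0.98485248]] 42.2034760184479 [-0.1441471  0.         0.         0.         0.       ]
side [ 0.39869194 -0.87104133  0.38916889] [[ 0.97766909 -0.0420496   0.20590043]
 [-0.20823133 -0.32594352  0.92217164]
 [ 0.02833496 -0.94445362 -0.32742095]] 54.602619665261194 [-0.04838112  0.          0.          0.          0.        ]
{'t': 0.1, 'joint_pos': array([70.57386441, 30.77107946, -0.2513514 , 88.16351376,  0.14925279,
       61.15211956, -4.08225511]), 'dq': array([ 0.02096134, -0.02268445, -0.02365501, -0.08190473,  0.1113998 ,
       -0.0107099 ,  0.16787989]), 'effort': array([ 3.39711245e-03, -5.72071481e+01,  9.94561426e-01, -2.52227747e+01,
       -5.61272702e-02,  1.35589219e-02,  1.48229606e-05]), 'position': array([ 0.17498493, -0.62548298,  0.26296101]), 'ee_rot': array([[ 9.63011928e-01,  2.69458220e-01, -5.41963121e-04],
       [ 2.69458727e-01, -9.63010910e-01,  1.40747810e-03],
       [-1.42659855e-04, -1.50145489e-03, -9.99998863e-01]]), 'wrist_force': array([-0.02413183, -0.39572157, -0.54546725]), 'ft_torque': array([ 0.00633684, -0.02044712, -0.04713985]), 'grip_force': 0.0, 'opening': 0.08804935263130295}
```

View pics/top0.png

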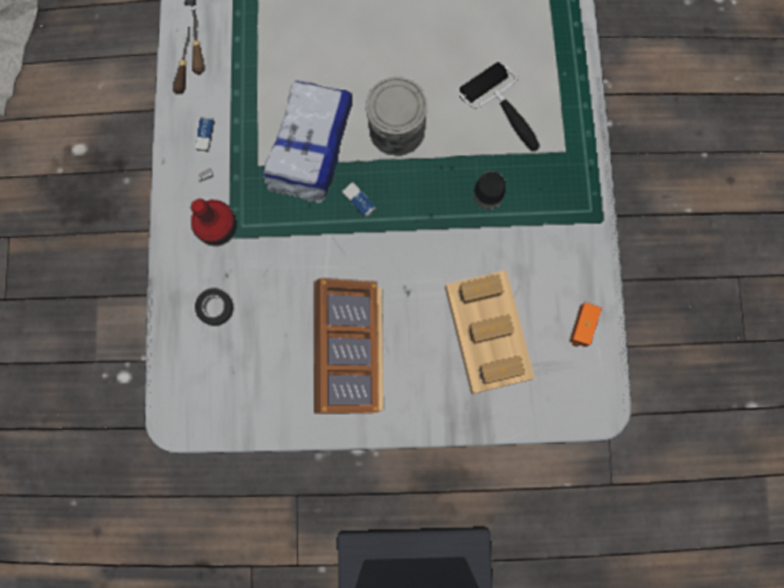

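View pics/side0.png

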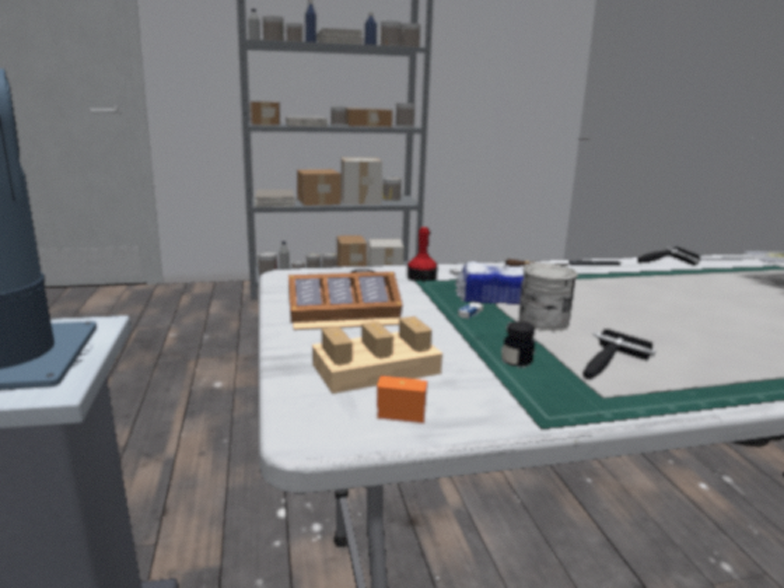

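The top view shows the stand at (348,345), with its far bay at (350,310). The rack at (490,330) holds three natural-wood spacers at (482,289), (491,328) and (501,370). The orange part at (586,325) stands on the table outside the rack, so it is the look-alike and stays put. Next I'll look at enlarged crops.

```bash
python3 - <<'E'
from h import *
f=grab("top"); c=f["color"][...,::-1]
a=cv2.resize(c[190:300,215:282],None,fx=5.2,fy=5.2,interpolation=cv2.INTER_CUBIC)
b=cv2.resize(c[190:300,315:400],None,fx=5.2,fy=5.2,interpolation=cv2.INTER_CUBIC)
o=np.hstack([a,b])[:600,:800]; cv2.imwrite("pics/crop1.png",o)
P=cloud(f)
# rack top & heads
reg=np.zeros(P.shape[:2],bool); reg[190:285,310:388]=1
Z=P[...,2]
for lo,hi,n in((.030,.039,"rack"),(.058,.075,"heads")):
    m=reg&(Z>lo)&(Z<hi)
    k,l,s,ce=cv2.connectedComponentsWithStats(m.astype(np.uint8))
    for i in range(1,k):
        if s[i,4]<60: continue
        Q=P[l==i]; r=cv2.minAreaRect((Q[:,:2]*1000).astype(np.float32))
        print(n,s[i],ce[i],np.round(r[0],1),np.round(r[1],1),round(r[2],1),np.median(Q[:,2]))
# deck plane
reg=np.zeros(P.shape[:2],bool); reg[200:294,226:268]=1
Q=P[reg&(Z>.02)]; Q=Q[~np.isnan(Q[:,0])]
for _ in range(6):
    ce=Q.mean(0); n=np.linalg.svd(Q-ce,full_matrices=False)[2][2]; n*=np.sign(n[2]); d=(Q-ce)@n; Q=Q[np.abs(d)<max(.003,1.5*d.std())]
print("deck n",n,ce,np.degrees(np.arccos(n[2])),d.std(),len(Q)); print(Q.min(0),Q.max(0))
E
```

```text
rack [ 319  193   63   88 2171] [349.3717181  237.40442193] [ 554.4 -119.4] [171.5  96.7] 12.1 0.03431823197953854
heads [329 196  30  19 384] [343.7109375  205.02083333] [ 615.3 -107.8] [28.7 57.9] 12.2 0.06636823267983771
heads [336 225  31  19 392] [351.23214286 233.89285714] [ 555.1 -120.4] [28.5 58.6] 11.1 0.06600764134504522
heads [343 254  32  20 417] [358.38369305 263.42446043] [ 493.7 -132.1] [28.3 60.7] 11.4 0.06599872624761538
deck n [-0.00510068 -0.4213551   0.9068814 ] [0.53288679 0.09331108 0.05708744] 24.922120341489464 0.0014726344714042264 2872
[0.43990254 0.05183605 0.0354403 ] [0.63568418 0.13357402 0.07701663]
```

View pics/crop1.png

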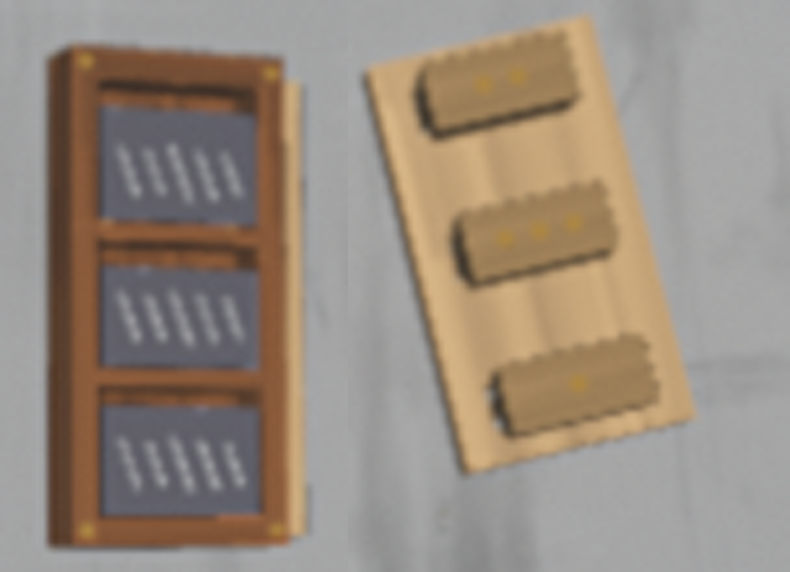

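Pins seen: the far slot (crop 495,80) has 2, so it is spacer_2. The middle slot (540,230) has 3, so spacer_3. The near slot (578,383) has 1, so spacer_1. The far bay's gap is the dark strip at about (178,95). Next I'll rectify onto the bed plane to get its pose and the gap width.

```bash
python3 - <<'E'
from h import *
f=grab("top"); P=np.mean([cloud(grab("top")) for _ in range(4)],0); Z=P[...,2]
reg=np.zeros(P.shape[:2],bool); reg[203:290,231:268]=1
Q=P[reg&(Z>.03)]; Q=Q[~np.isnan(Q[:,0])]
for _ in range(8):
    ce=Q.mean(0); n=np.linalg.svd(Q-ce,full_matrices=False)[2][2]; n*=np.sign(n[2]); d=(Q-ce)@n; Q=Q[np.abs(d)<max(.0015,1.5*d.std())]
print(n,ce,np.degrees(np.arccos(n[2])),d.std())
th=np.radians(25)
n=np.array([n[0]/np.hypot(n[0],n[1])*np.sin(th),n[1]/np.hypot(n[0],n[1])*np.sin(th),np.cos(th)])
ey=np.array([n[1],-n[0],0]); ey/=np.linalg.norm(ey); ex=np.cross(ey,n); print(ex,ey,n)
s=.00033; W,H=420,700
# X in image: right = -ex ; down = +ey
j,i=np.meshgrid((W/2-np.arange(W))*s,(np.arange(H)-H/2)*s)
X=ce+j[...,None]*ex+i[...,None]*ey
uv=proj(f,X.reshape(-1,3)).reshape(H,W,2).astype(np.float32)
o=cv2.remap(f["color"],uv[...,0],uv[...,1],cv2.INTER_CUBIC)[...,::-1]
np.save("rect.npy",o); np.savez("deck.npz",ce=ce,ex=ex,ey=ey,n=n)
cv2.imwrite("pics/rect.png",o[:600] if 0 else cv2.resize(o,None,fx=.85,fy=.85))
for a,b in((150,180),(190,220),(230,260)):
    p=o[:,a:b].astype(float).mean(1); g=p[:,2]-p[:,0]; print(a,[int(x) for x in g[20:260:4]])
E
```

```text
[-0.00635689 -0.42352676  0.90586129] [0.53417518 0.09023981 0.05574978] 25.060464972810205 0.0007516159594215979
[0.01360162 0.90620572 0.42261826] [-0.99988738  0.01500773  0.        ] [-0.00634254 -0.42257067  0.90630779]
150 [-1, -1, -2, -2, -3, 6, 24, 48, 66, 69, 67, 63, 62, 61, 60, 52, 40, 27, 22, 29, 45, 60, 64, 54, 33, 12, -4, -8, -9, -8, -7, -7, -7, -7, -7, -7, -7, -7, -7, -7, -7, -7, -7, -7, -7, -7, -6, -6, -6, -6, -6, -7, -7, -7, -7, -9, -10, -8, 6, 33]
190 [0, -1, -1, -2, 0, 9, 28, 48, 63, 69, 66, 64, 62, 62, 61, 59, 48, 34, 26, 32, 50, 65, 68, 59, 36, 11, -3, -11, -9, -9, -8, -7, -7, -7, -7, -7, -6, -7, -7, -6, -6, -6, -6, -6, -7, -6, -6, -7, -6, -6, -7, -7, -7, -7, -7, -8, -10, -7, 0, 28]
230 [0, -1, -2, -2, -2, 5, 23, 47, 64, 71, 68, 65, 63, 62, 61, 53, 41, 27, 23, 33, 53, 68, 76, 64, 40, 12, -4, -9, -10, -9, -8, -8, -8, -7, -8, -8, -8, -8, -7, -7, -7, -7, -7, -7, -7, -6, -6, -6, -6, -6, -6, -6, -6, -7, -8, -8, -11, -9, 3, 32]
```

View pics/rect.png

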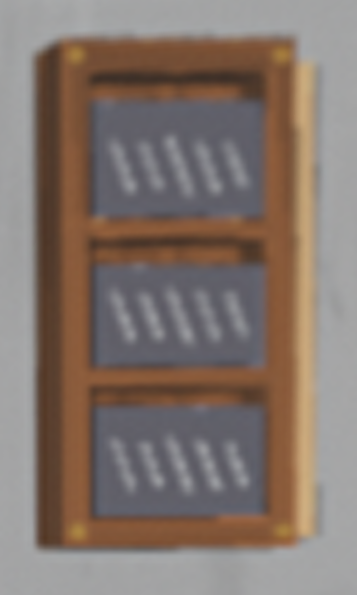

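The far block measures about 46.3 mm wide, against about 40.4 and 43.5 for the other two. That makes the far gap about 10.2 mm, so spacer_1 (one pin, near slot) should fit. I'll try it first and then check the side play: a 10.2 mm gap allows about 1.2 mm, and a larger gap would allow 4 mm or more.

>>> move_arm(plan=[[[45, 20, 31, 0, 0, 0, 5.4], [45, 20, 31, 0, 0, 0, 5.4], [45, 20, 31, 0, 0, 0, 5.4], [45, 20, 31, 0, 0, 0, 5.4], [45, 20, 31, 0, 0, 0, 5.4], [45, 20, 31, 0, 0, 0, 5.4], [45, 20, 31, 0, 0, 0, 5.4], [45, 20, 31, 0, 0, 0, 5.4]]], newtons=30)

```text
t: 1.07
position: [0.3358, -0.3764, 0.264]
ee_rot: [[0.514, 0.858, 0.0], [0.858, -0.514, -0.001], [-0.0, 0.001, -1.0]]
wrist_force: [0.1, -1.1, -0.4]
opening: 0.0448
grip_force: 0.0
```

>>> move_arm(plan=[[[45, 20, 31, -10, 0, 0, 5.4], [45, 20, 31, -10, 0, 0, 5.4], [45, 20, 31, -10, 0, 0, 5.4], [45, 20, 31, -10, 0, 0, 5.4], [45, 20, 31, -10, 0, 0, 5.4], [45, 20, 31, -10, 0, 0, 5.4], [45, 20, 31, -10, 0, 0, 5.4], [45, 20, 31, -10, 0, 0, 5.4]]])

```text
t: 1.73
position: [0.4959, -0.1285, 0.1835]
ee_rot: [[-0.212, 0.977, 0.001], [0.977, 0.212, -0.0], [-0.0, 0.001, -1.0]]
wrist_force: [1.0, -0.5, 0.6]
opening: 0.0448
grip_force: 0.0
```

```bash
cat > st.py <<'E'
from h import *
s=arm.read_state(); R=np.array(s["ee_rot"]); p=s["position"]
print("t",s["t"],"p",np.round(p*1000,1),"y",np.round(R[:,1],3),np.round(np.degrees(np.arctan2(R[1,1],R[0,1])),2),"z",np.round(R[:,2],3),"F",np.round(s["wrist_force"],1),"op",round(s["opening"]*1000,1),s["grip_force"],np.round(s["joint_pos"],0))
E
python3 st.py
```

```text
t 1.7333 p [ 495.9 -128.5  183.5] y [0.977 0.212 0.001] 12.27 z [ 0.001 -0.    -1.   ] F [ 1.  -0.5  0.6] op 44.8 0.0 [ 32.  27. -28. 111.  17.  46.   7.]
```

>>> move_arm(plan=[[[45, -2, -3.5, -20, 0, 0, -0.9], [45, 0, 0, -30, 0, 0, 0], [45, 0, 0, -30, 0, 0, 0], [45, 0, 0, -25, 0, 0, 0], [45, 0, 0, -16.5, 0, 0, 0], [45, 0, 0, 0, 0, 0, 0], [20, 0, 0, 0, 0, 0, 0], [20, 0, 0, 0, 0, 0, 0]]])

```text
t: 2.4
position: [0.4933, -0.1335, 0.0622]
ee_rot: [[-0.193, 0.981, 0.0], [0.981, 0.193, -0.0], [-0.0, 0.0, -1.0]]
wrist_force: [-0.9, -0.1, 0.2]
opening: 0.0337
grip_force: 0.0
```

>>> move_arm(plan=[[[20, 0, 0, 0, 0, 0, 0], [20, 0, 0, 0, 0, 0, 0], [20, 0, 0, 0, 0, 0, 0], [20, 0, 0, 0, 0, 0, 0]]])

```text
t: 2.73
position: [0.4932, -0.1336, 0.0624]
ee_rot: [[-0.193, 0.981, 0.0], [0.981, 0.193, -0.0], [-0.0, 0.0, -1.0]]
wrist_force: [-0.5, -0.1, 0.7]
opening: 0.0276
grip_force: 30.0
```

```bash
python3 st.py
```

```text
t 2.7333 p [ 493.2 -133.6   62.4] y [0.981 0.193 0.   ] 11.12 z [ 0. -0. -1.] F [-0.5 -0.1  0.7] op 27.6 30.00020830426365 [ 27.  38. -22. 115.  25.  32.  -1.]
```

>>> move_arm(plan=[[[20, 0, 0, 20, 0, 0, 0], [20, 0, 0, 40, 0, 0, 0], [20, 0, 0, 40, 0, 0, 0], [20, 0, 0, 20, 0, 0, 0], [20, 15, 20, 0, 0, 0, -4], [20, 18, 27, 0, 0, 0, -4], [20, 18, 27, 0, 0, 0, -4], [20, 18, 27, 0, 5, 0, 0]]])

```text
t: 3.4
position: [0.5628, -0.0259, 0.1833]
ee_rot: [[0.012, 1.0, 0.001], [0.996, -0.012, 0.088], [0.088, -0.0, -0.996]]
wrist_force: [-0.2, 1.2, -1.0]
opening: 0.0278
grip_force: 30.0
```

>>> move_arm(plan=[[[20, 18, 27, 0, 5, 0, 0], [20, 18, 27, -10, 5, 0, 0], [20, 17, 25, -14, 5, 0, 0], [20, 0, 0, -12, 5, 0, 0], [20, 0, 0, 0, 0, 0, 0], [20, 0, 0, 0, 0, 0, 0]]])

```text
t: 3.9
position: [0.6143, 0.0446, 0.1447]
ee_rot: [[0.019, 1.0, -0.002], [0.907, -0.017, 0.421], [0.421, -0.01, -0.907]]
wrist_force: [0.3, -0.4, 0.5]
opening: 0.028
grip_force: 30.0
```

```bash
python3 st.py; python3 - <<'E'
from h import *
f=grab("top"); save(f,"hold.png",(190,170,390,320),4)
d=np.load("deck.npz"); s=arm.read_state(); R=np.array(s["ee_rot"])
G=np.array([.6159,.0890,.0557]); v=s["position"]-G
print("tcp in deck (x,y,z) rel gap centre mm",[np.round(v@d[k]*1000,1) for k in("ex","ey","n")]); print("y.ey",R[:,1]@d["ey"],"y.ex",R[:,1]@d["ex"],"y.n",R[:,1]@d["n"],"z.ex",R[:,2]@d["ex"],"z.ey",R[:,2]@d["ey"])
E
```

```text
t 3.9 p [614.3  44.6 144.7] y [ 1.    -0.017 -0.01 ] -0.95 z [-0.002  0.421 -0.907] F [ 0.3 -0.4  0.5] op 28.0 29.99987466260791 [ 29.  44. -38.  97.   0.  46.  -1.]
tcp in deck (x,y,z) rel gap centre mm [np.float64(-0.9), np.float64(0.4), np.float64(100.3)]
y.ey -0.9999729693960236 y.ex -0.0030808252918333775 y.n -0.006676001259771041 z.ex -0.001791520180215081 z.ey 0.006681541492831156
```

View pics/hold.png

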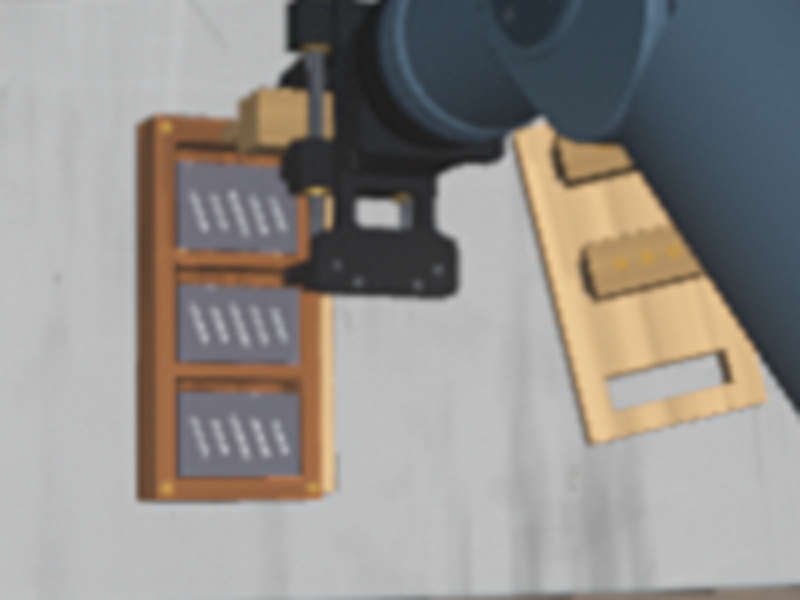

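The picture shows spacer_1 held upright to the bed, its head at (270,120) over the far bay. The slot it left is empty at (668,380). Next I'll lower it towards the gap.

>>> move_arm(plan=[[[20, 0.6, 7.1, -13.2, 0, -0.35, -0.16], [20, 0.1, 6.5, -14, 0, 0, 0], [20, 0.1, 6.5, -14, 0, 0, 0], [20, 0, 0, 0, 0, 0, 0], [20, 0, 1.3, -2.7, 0, 0, 0], [20, 0, 1.3, -2.7, 0, 0, 0], [20, 0, 1.3, -2.7, 0, 0, 0], [20, 0, 0, 0, 0, 0, 0]]])

```text
t: 4.62
position: [0.6156, 0.0704, 0.0977]
ee_rot: [[0.015, 1.0, 0.006], [0.907, -0.016, 0.422], [0.422, -0.001, -0.907]]
wrist_force: [-2.4, 0.2, 1.1]
opening: 0.0278
grip_force: 30.0
```

```bash
cat >> st.py <<'E'
d=np.load("deck.npz"); v=p-np.array([.6159,.0890,.0557]); M=np.array([d["ex"],d["ey"],d["n"]])
print("deck xyz",np.round(M@v*1000,1),"F deck",np.round(M@s["wrist_force"],1),"y.n,y.ex",np.round(R[:,1]@M.T,4),"T",np.round(M@s["ft_torque"],2))
E
python3 st.py
```

```text
t 4.6167 p [615.6  70.4  97.7] y [ 1.    -0.016 -0.001] -0.91 z [ 0.006  0.422 -0.907] F [-2.4  0.2  1.1] op 27.8 30.00021034386009 [ 26.  48. -36.  98.   2.  40.  -2.]
deck xyz [ 0.9  0.  45.9] F deck [0.6 2.4 0.9] y.n,y.ex [-1.1e-03 -1.0e+00 -3.0e-04] T [0.48 0.35 0.1 ]
```

>>> move_arm(plan=[[[20, -0.6, 0.9, -1.8, 0, 0, 0], [20, 0, 0.9, -1.8, 0, 0, 0], [20, 0, 0.9, -1.8, 0, 0, 0], [20, 0, 0.9, -1.8, 0, 0, 0], [20, 0, 0, 0, 0, 0, 0], [20, 0, 0, 0, 0, 0, 0]]])

```text
t: 5.12
position: [0.6154, 0.0743, 0.0895]
ee_rot: [[0.015, 1.0, 0.007], [0.906, -0.017, 0.423], [0.423, -0.0, -0.906]]
wrist_force: [-0.8, -0.0, -0.9]
opening: 0.0277
grip_force: 30.0
```

```bash
python3 st.py
```

```text
t 5.1167 p [615.4  74.3  89.5] y [ 1.    -0.017 -0.   ] -0.95 z [ 0.007  0.423 -0.906] F [-0.8 -0.  -0.9] op 27.7 29.999802676029503 [ 26.  49. -36.  98.   2.  39.  -2.]
deck xyz [ 0.9  0.3 36.9] F deck [-0.4  0.8 -0.8] y.n,y.ex [-1.5e-03 -1.0e+00  4.0e-04] T [0.11 0.48 0.04]
```

>>> move_arm(plan=[[[20, 0, 0.9, -1.8, 0, 0, 0], [20, 0, 0.9, -1.8, 0, 0, 0], [20, 0, 0.9, -1.8, 0, 0, 0], [20, 0, 0, 0, 0, 0, 0], [20, -1.5, 0, 0, 0, 0, 0], [20, -1.5, 0, 0, 0, 0, 0], [20, 0, 0, 0, 0, 0, 0], [20, 0, 0, 0, 0, 0, 0]]])

```text
t: 5.78
position: [0.6141, 0.0766, 0.0849]
ee_rot: [[0.015, 1.0, 0.011], [0.906, -0.018, 0.423], [0.423, 0.003, -0.906]]
wrist_force: [6.1, 0.5, -3.3]
opening: 0.0277
grip_force: 30.0
```

```bash
python3 st.py
```

```text
t 5.7833 p [614.1  76.6  84.9] y [ 1.    -0.018  0.003] -1.03 z [ 0.011  0.423 -0.906] F [ 6.1  0.5 -3.3] op 27.7 29.9996477086097 [ 26.  49. -36.  99.   2.  38.  -2.]
deck xyz [ 1.1  1.6 31.7] F deck [-0.8 -6.1 -3.2] y.n,y.ex [-0.0012 -1.      0.0044] T [-1.32  0.51  0.12]
```

>>> move_arm(plan=[[[20, 1.5, 0, 0, 0, 0, 0], [20, 1.5, 0, 0, 0, 0, 0], [20, 1.5, 0, 0, 0, 0, 0], [20, 1.5, 0, 0, 0, 0, 0], [20, 0, 0, 0, 0, 0, 0], [20, 0, 0, 0, 0, 0, 0]]])

```text
t: 6.28
position: [0.6157, 0.0771, 0.0835]
ee_rot: [[0.015, 1.0, 0.001], [0.906, -0.014, 0.422], [0.422, -0.006, -0.906]]
wrist_force: [-3.8, -0.9, 0.7]
opening: 0.0278
grip_force: 30.0
```

```bash
python3 st.py
```

```text
t 6.2833 p [615.7  77.1  83.5] y [ 1.    -0.014 -0.006] -0.8 z [ 0.001  0.422 -0.906] F [-3.8 -0.9  0.7] op 27.8 30.000279410742223 [ 25.  49. -36.  98.   2.  39.  -2.]
deck xyz [ 1.   0.  30.2] F deck [-0.6  3.8  1. ] y.n,y.ex [-0.0014 -1.     -0.0056] T [1.04 0.53 0.12]
```

Both sides push back within about 1.6 mm of travel, including compliance. That is a play of about 1.2 mm, so the gap is 10.2 mm and neither thicker blade could enter. Spacer_1 is the one, and next I'll seat it.

>>> move_arm(plan=[[[20, -2.7, 0, 0, 0, 0, 0], [20, 0, 0.6, -1.2, 0, 0, 0], [20, 0, 0.6, -1.2, 0, 0, 0], [20, 0, 0.6, -1.2, 0, 0, 0], [20, 0, 0.6, -1.2, 0, 0, 0], [20, 0, 0, 0, 0, 0, 0], [20, 0, 0, 0, 0, 0, 0]]])

```text
t: 6.87
position: [0.6155, 0.0783, 0.0813]
ee_rot: [[0.015, 1.0, 0.006], [0.907, -0.016, 0.422], [0.422, -0.001, -0.907]]
wrist_force: [-9.1, -8.9, 20.2]
opening: 0.0276
grip_force: 30.0
```

```bash
python3 st.py
```

```text
t 6.8667 p [615.5  78.3  81.3] y [ 1.    -0.016 -0.001] -0.93 z [ 0.006  0.422 -0.907] F [-9.1 -8.9 20.2] op 27.6 30.003759688697755 [ 25.  49. -36.  98.   2.  38.  -2.]
deck xyz [ 1.1  0.2 27.8] F deck [ 0.4  9.  22.1] y.n,y.ex [-1.7e-03 -1.0e+00 -5.0e-04] T [1.96 0.23 0.1 ]
```

>>> move_arm(plan=[[[20, -0.8, 0, 0, 0, 0, 0], [20, 0, 0.2, -0.4, 0, 0, 0], [20, 0, 0, 0, 0, 0, 0], [20, 0, 0, 0, 0, 0, 0]]])

```text
t: 7.2
position: [0.6155, 0.0783, 0.0813]
ee_rot: [[0.015, 1.0, 0.007], [0.907, -0.017, 0.422], [0.422, 0.0, -0.907]]
wrist_force: [-7.8, -9.1, 21.9]
opening: 0.0272
grip_force: 30.0
```

```bash
python3 st.py
```

```text
t 7.2 p [615.5  78.3  81.3] y [ 1.    -0.017  0.   ] -0.97 z [ 0.007  0.422 -0.907] F [-7.8 -9.1 21.9] op 27.2 30.004085563123226 [ 25.  49. -36.  98.   2.  38.  -2.]
deck xyz [ 1.1  0.3 27.7] F deck [ 0.9  7.7 23.7] y.n,y.ex [-0.0016 -1.      0.0011] T [1.8  0.22 0.07]
```

>>> move_arm(plan=[[[45, 0, -0.4, 0.8, 0, 0, 0], [45, 0, 0, 0, 0, 0, 0], [45, 0, 0, 0, 0, 0, 0], [45, 0, 0, 0, 0, 0, 0], [45, 0, -6.3, 13.6, 0, 0, 0], [45, -0.1, -8.5, 18, 0, 0, 0], [45, -0.2, -12.6, 27, 0, 0, 0], [45, -0.2, -12.6, 27, 0, 0, 0]]])

```text
t: 7.87
position: [0.6136, 0.0393, 0.1657]
ee_rot: [[0.015, 1.0, 0.005], [0.906, -0.015, 0.423], [0.423, -0.002, -0.906]]
wrist_force: [0.5, -0.0, 0.3]
opening: 0.045
grip_force: 0.0
```

>>> move_arm(plan=[[[45, -10, -30, 20, 0, 0, 0], [45, -10, -30, 20, 0, 0, 0], [45, -10, -35, 10, 0, 0, 0], [45, -10, -35, 10, 0, 0, 0], [45, -10, -35, 0, 0, 0, 0], [45, -10, -35, 0, 0, 0, 0], [45, -10, -35, 0, 0, 0, 0], [45, 0, 0, 0, 0, 0, 0]]])

```text
t: 8.53
position: [0.5422, -0.2055, 0.2239]
ee_rot: [[0.026, 1.0, 0.01], [0.908, -0.028, 0.418], [0.418, -0.002, -0.908]]
wrist_force: [0.9, -0.7, 0.0]
opening: 0.0446
grip_force: 0.0
```

```bash
python3 st.py; python3 - <<'E'
from h import *
d=np.load("deck.npz"); M=np.array([d["ex"],d["ey"],d["n"]]); G=np.array([.6159,.0890,.0557])
f=grab("top"); P=np.mean([cloud(grab("top")) for _ in range(4)],0); V=(P-G)@M.T*1000
save(f,"fin.png",(190,170,390,320),4)
m=(np.abs(V[...,0])<45)&(np.abs(V[...,1])<30)&(V[...,2]>20)&(V[...,2]<60)
Q=V[m]; print(len(Q),np.median(Q,0),Q.min(0),Q.max(0))
q=Q[np.abs(Q[:,2]-np.median(Q[:,2]))<4]; A=np.c_[q[:,:2],np.ones(len(q))]; print("top plane",np.linalg.lstsq(A,q[:,2],rcond=None)[0],cv2.minAreaRect(q[:,:2].astype(np.float32)))
m=(np.abs(V[...,0])<45)&(V[...,1]>30)&(V[...,1]<180)&(np.abs(V[...,2])<5); print("deck z",np.median(V[m][:,2]))
E
```

```text
t 8.5333 p [ 542.2 -205.5  223.9] y [ 1.    -0.028 -0.002] -1.58 z [ 0.01   0.418 -0.908] F [ 0.9 -0.7  0. ] op 44.6 0.0 [ 53.  39. -38.  92.  -1.  64.  19.]
deck xyz [-196.8   69.3  277.3] F deck [-0.6 -0.9  0.3] y.n,y.ex [-0.0124 -0.9999  0.0033] T [-0.07  0.55  0.08]
413 [ 4.210263   -0.45688235 31.83229014] [-27.75580488 -15.75357844  20.13763509] [32.25342896 12.60935233 35.53393475]
top plane [-4.46503359e-04 -9.11498852e-03  3.18726604e+01] ((1.9905414581298828, -1.5960845947265625), (59.651119232177734, 27.901920318603516), 0.5567322969436646)
deck z 0.07765278946476008
```

View pics/fin.png

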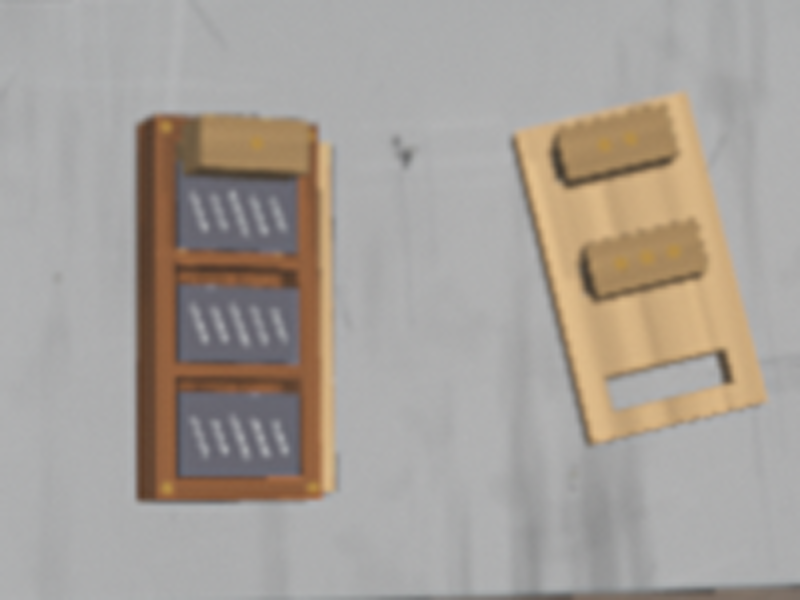

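The picture shows the one-pin head in the far bay at (250,145). Its top is 31.9 mm above the bed (32 mm when fully home) and tilted by only about 0.5°. The other two still stand in the rack at (615,145) and (645,260), and the gripper is clear of everything.

```bash
python3 -c "from cell import arm; print(arm.job_done())"
```

```text
the job is handed in; nothing more can be done
None
```

Spacer_1 (one pin, 9 mm blade) is fully home in the far bay and the job is handed in; spacers 2 and 3 still stand in the rack, never tried, because the roughly 1.2 mm of side play (about 10.2 mm of gap) showed that 12 and 15 mm blades cannot enter.

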